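Shut and latch the fragment sample case

ROBOT

A 7-joint arm with a two-finger parallel gripper is mounted at the origin on the work surface. World frame = base frame: x ahead of the robot, y to its left, z up, the work surface at z = 0. Lengths are in m, angles in degrees, forces in N, time in s.
With the tool pointing down it reaches from about 0.425 to 0.95 m from the base axis. Payload 4.7 kg.
Tool frame: the origin (TCP) lies at the centre of the arm's flange, where the gripper is bolted on; the fingertips stand 182 mm ahead of it and the grasp point (between the pads) lies 164 mm ahead of it; z points along the fingers, y is the line along which they close (so a half turn about z gives the same grasp; the last joint's range is limited). The gripper opens to 87 mm and grips with 3 to 60 N. Pads are 19 mm wide; open, the fingers measure 117 mm over their backs; the gripper's body (75 mm by 190 mm) begins 51 mm behind the grasp point.
Start: joints at [71.282, 26.849, -2.785, 87.806, 1.381, 65.374, -4.715], TCP at [0.198, -0.645, 0.405] pointing down, gripper open.
Joint ranges: [-148.3, 148.3], [-19.14, 114.17], [-79.39, 73.82], [5.75, 140.21], [-59.74, 239.74], [12.07, 113.84], [-152.46, 152.46]. Speed limits (degrees/s): [147.25, 147.25, 180, 180, 180, 180, 180].

INTERFACE

Orientations are given as [roll, pitch, yaw] about the fixed x, y, z axes, in that order (R = Rz(yaw) Ry(pitch) Rx(roll)).
In Python, from rig import sensors, grab_frame, camera_model, finish_job, boxes_of, outline_of, tip_of gives the robot as it stands.
- The arm moves only by the shell command python3 -m handwheel 'ROWS' [FORCE]. ROWS is JSON, a list that holds one entry, the list of rows, each a list of 7 numbers: the shift along the tool's x, y, z in units of 750 mm (1.0 is 750 mm), then the turn, a rotation vector about the tool's x, y, z in units of 90 degrees (1.0 is 90 degrees), then the opening, from 0 (shut) to 1 (fully open). In form: [[[x, y, z, rx, ry, rz, jaw], ...]]. A call has 1 to 5 rows; each row is the pose to reach, as a shift and turn from the pose commanded when the call began, along the tool's axes at that moment; what a row does not reach only later rows make up. A row lasts 1/8 s, in which the tool goes at most 62.5 mm and 10.7 degrees, less where a joint would pass 70% of its speed; a pose out of reach is approached as far as the arm can. A call with a number of a shift or a turn outside -1 to 1 is refused whole. A call with a gripper value outside its range is refused whole. The fingers move at their own pace and stop on an object; FORCE is the grip in N (left out, the last holds). Time passes only in rows, so rows that repeat a pose let the fingers close. It gives the time, the measured TCP pose, the force, the opening and the grip force at its end, in the units of the state.
- sensors.observe(): the state, without advancing time (a new reading comes with each control period).
- grab_frame(name): name is "side" or "top"; returns the picture (384x512x3 uint8, red, green, blue); there is no depth.
- camera_model(name): a dict with "intrinsics" (3x3 intrinsics, pixels), "k1" (the pictures are not rectified: a ray, as slopes to the right and down, at radius r is drawn at 1 + k1 r^2 times it, then the intrinsics apply), "world_from_camera" (4x4, takes a point from camera to world coordinates). Camera axes: x right, y up, looking along -z (the intrinsics and any distortion apply to the point x, -y, -z); pixel columns grow to the right and rows downward; lengths in m; the calibration is good to about 2 mm. A picture is of the moment at which its call begins. camera_model takes no time and is no camera call.
- finish_job(): hands the job in; it is judged then, once.
Trained networks look in the newest picture that a camera, given by its name, has taken for a name from the list of things; names that differ only in an ending like _2 or _b are one class to them, and where a whole thing is asked for, a point or a joint stands for the part that bears it (a point fixed in the world has none). Each returns a list of dicts, best first, with "conf" (0 to 1); they miss things now and then, are a little off and sometimes report something else, mostly with a low value. They report only what shows in the picture. A call takes as long as a camera call. They do not tell look-alikes from the thing itself.
- boxes_of(camera, name): "box" ([left, top, right, bottom] in pixels, round what is visible of it).
- outline_of(camera, name): "mask" (384x512 bool, what is visible of it) and "box" ([left, top, right, bottom] in pixels, round what is visible of it).
- tip_of(camera, name): "pixel" ([row, column] in pixels: a listed point, or the origin of a listed thing).
The state is a dict: "clock": time; "joints": joint angles; "joint_velocities": joint speeds; "joint_efforts": joint torques, N m; "ee_pos": TCP position; "ee_rot": TCP orientation; "contact_force": force on the tool from outside, world axes, zero at the start; "moment": the same for the moment, N m; "gripper_width": finger opening in m; "gripper_force": force on a finger pad.
Only numpy, scipy, OpenCV 4.12 (cv2) and the standard library are available. Lean on these libraries where they do the work, as an engineer would, in place of code of your own. Each camera call takes 0.05 s, during which the arm holds its last target. There are 200 camera calls.

TASK

Push the red-plated clear cover of the glass-fragment sample case fully home with the fingertips, sliding it without lifting it, then push the red catch by its peg all the way across behind the cover's push plate so that the cover cannot slide back. Leave the blue case open as it is, and everything else on the bench where it lies.

Things in the scene. Friction and masses are not known exactly. Their poses are not given: they have to be found in the camera images.
- red_case: Grey sample case (red plate and catch), fixed; 270 (x) x 132 (y) x 53 mm, origin under its centre. Own +x: the way the cover closes; +y: catch side. x -135 to -15 mm: flat deck 45 mm high, where the open cover waits; -15 to 125: well of glass fragments. Side rails 53 mm high, inner faces y = +-60; cover stop 56 mm high at x = 130.
- red_cover: Loose clear sheet 150 x 116 x 10 mm, 0.35 to 0.6 kg, with the red upright push plate at its -x end; origin at the centre of its underside. It lies 45 mm above the bench between the case's rails (2 mm play a side), not held down, and slides along the case's x with 2 to 7 N of friction. Home, against the stop: origin at x = 55 mm in the case's frame.
- red_plate (a point): Middle of the red push plate's face that looks to the case's -x: the face to push. Plate 100 mm wide (y), 10 mm thick, 55 to 87 mm above the bench (this point at 70 mm). In the case's frame this point starts at x = -125 to -70 mm, y about 0, and is at x = -20 mm when the cover is home.
- red_catch (a joint): Angle (rad) of the red catch: flat bar 66 x 12 mm, 58 to 68 mm above the bench, upright pivot at x = -29, y = 74 mm in the case's frame. 0: points to the case's -x along the rail; grows as its free end swings inwards (-y); pi/2: across the deck, 3 mm behind the plate of a shut cover. Starts at -0.5 to 0.05; stops at -0.6 and 1.6. Stays where left.
- red_peg (a point): Centre of the red upright finger peg on the catch bar's free end: 12 mm in diameter, its top 100 mm above the bench, this point 83 mm up and 52 mm from the pivot. About 0.6 N pushes it.
- blue_case: Grey sample case (blue plate and catch), fixed; 270 (x) x 132 (y) x 53 mm, origin under its centre. Own +x: the way the cover closes; +y: catch side. x -135 to -15 mm: flat deck 45 mm high, where the open cover waits; -15 to 125: well of glass fragments. Side rails 53 mm high, inner faces y = +-60; cover stop 56 mm high at x = 130.
- blue_cover: Loose clear sheet 150 x 116 x 10 mm, 0.35 to 0.6 kg, with the blue upright push plate at its -x end; origin at the centre of its underside. It lies 45 mm above the bench between the case's rails (2 mm play a side), not held down, and slides along the case's x with 2 to 7 N of friction. Home, against the stop: origin at x = 55 mm in the case's frame.
- blue_plate (a point): Middle of the blue push plate's face that looks to the case's -x: the face to push. Plate 100 mm wide (y), 10 mm thick, 55 to 87 mm above the bench (this point at 70 mm). In the case's frame this point starts at x = -125 to -70 mm, y about 0, and is at x = -20 mm when the cover is home.
- blue_catch (a joint): Angle (rad) of the blue catch: flat bar 66 x 12 mm, 58 to 68 mm above the bench, upright pivot at x = -29, y = 74 mm in the case's frame. 0: points to the case's -x along the rail; grows as its free end swings inwards (-y); pi/2: across the deck, 3 mm behind the plate of a shut cover. Starts at -0.5 to 0.05; stops at -0.6 and 1.6. Stays where left.
- blue_peg (a point): Centre of the blue upright finger peg on the catch bar's free end: 12 mm in diameter, its top 100 mm above the bench, this point 83 mm up and 52 mm from the pivot. About 0.6 N pushes it.
- hammer: Loose red emergency hammer lying flat between the cases, about 145 x 55 x 27 mm, long along its x; origin at its underside. A bystander.
- marker: Loose black marker with a yellow cap, 130 x 14 mm, lying. A bystander.
- offcut: Loose green glass offcut lying flat, 100 x 110 x 10 mm. A bystander.
- brush: Loose hand brush lying flat. A bystander.
- loupe: Loose black loupe, 42 mm in diameter, 36 mm high, standing. A bystander.
- cleaner: Loose white bottle with a blue cap, 64 mm in diameter, 160 mm high, standing. A bystander.
Things that resemble listed ones, but are neither listed nor needed, are in the scene too. Leave any purple or turquoise look-alike of the red_cover alone.

How it is judged (in metres and radians):
On the way, in this order (a step that is already met when the one before it is completed fails the run):
1. the red-plated cover is pushed fully home, the catch not yet across (x of red_plate in the frame of red_case above -0.025 m and z of red_plate in the frame of red_case below 0.074 m and value of joint red_catch below 0.8 rad), for 0.2 s.
2. the red catch is swung across behind the push plate (x of red_plate in the frame of red_case above -0.025 m and z of red_plate in the frame of red_case below 0.074 m and value of joint red_catch above 1.35 rad), for 0.2 s.
At the end, for the whole second after the job is handed in: The red-plated cover lies flat within 5 mm of its stop, the red catch stands at 1.35 rad or more (of 1.6), and the blue cover and catch are within 10 mm of where they were (all of step 2 and angle between red_plate's own z axis and vertical below 0.05 rad and distance of each of blue_plate, blue_peg from where it was at the start of the episode below 0.01 m); the robot touches nothing.
It fails at once if the red-plated cover is lifted (by over 12 mm) or tipped out of its rails (z of red_plate in the frame of red_case above 0.082 m or angle between red_plate's own z axis and vertical above 0.15 rad).
It fails at once if the blue case's cover or catch is moved by over 10 mm (distance of any of blue_plate, blue_peg from where it was at the start of the episode above 0.01 m).
It fails at once if a bystander is moved by over 20 mm (distance of any of hammer, marker, offcut, brush, loupe, cleaner from where it was at the start of the episode above 0.02 m).
It also fails if it takes over 54 s, if anything falls off the work surface, if the arm or the gripper's body presses on something with over 40 N, if the wrist force passes 120 N, or if a joint passes its speed limit or range.

## Working session

There is one attempt and no reset: what is moved stays moved. The work goes in short steps, Python scripts to look and compute and a shell command to move; the robot and the scene stay as the last step left them, time stands still between calls to the robot, and variables do not carry over. Pictures are saved under pics/ and viewed, at most 10 in all, crops included, and the job is handed in when it is done.

```bash
mkdir -p pics; ls
python3 - <<'E'
from rig import *
import cv2
for c in("top","side"):
    f=grab_frame(c); cv2.imwrite(f"pics/{c}0.png",cv2.resize(f[:,:,::-1],(800,600),interpolation=cv2.INTER_CUBIC))
    for n in("red_case","red_plate","red_peg","blue_plate","blue_peg","blue_case"):
        print(c,n,[(round(d["conf"],2),[round(float(v)) for v in d["pixel"]]) for d in tip_of(c,n)])
    m=camera_model(c);print(m)
print(sensors.observe())
E
```

```text
pics
top red_case [(0.56, [183, 310])]
top red_plate [(0.8, [276, 177]), (0.79, [268, 320]), (0.7, [232, 273])]
top red_peg [(0.56, [200, 283])]
top blue_plate [(0.78, [202, 192]), (0.65, [173, 263])]
top blue_peg [(0.53, [191, 170])]
top blue_case [(0.63, [182, 201])]
{'intrinsics': array([[381.33997187,   0.        , 255.64473255],
       [  0.        , 381.33997187, 190.40856446],
       [  0.        ,   0.        ,   1.        ]]), 'k1': -0.12394216007258098, 'world_from_camera': array([[-0.01514715,  0.99796886, -0.06187671,  0.46996056],
       [-0.99985673, -0.01558526, -0.00660379, -0.00164351],
       [-0.00755474,  0.06176781,  0.99806195,  1.39229277],
       [ 0.        ,  0.        ,  0.        ,  1.        ]])}
side red_case [(0.72, [181, 276])]
side red_plate [(0.91, [217, 290]), (0.83, [312, 271]), (0.67, [178, 304]), (0.65, [205, 363]), (0.51, [240, 195])]
side red_peg [(0.51, [184, 273])]
side blue_plate [(0.97, [243, 205]), (0.36, [176, 285]), (0.35, [240, 193])]
side blue_peg [(0.46, [253, 178])]
side blue_case [(0.81, [242, 192])]
{'intrinsics': array([[451.78214
[... 454 characters left out ...]
ts': array([71.28003378, 26.84931732, -2.78324388, 87.80511039,  1.3799298 ,
       65.37486041, -4.71564248]), 'joint_velocities': array([-0.01479785, -0.00937343,  0.05662377, -0.0522523 , -0.04998842,
        0.05139078, -0.08458906]), 'joint_efforts': array([-9.06072955e-05, -5.07682228e+01, -8.06409144e-02, -2.36411601e+01,
       -6.13121549e-02,  3.10543471e-02,  5.04757836e-06]), 'ee_pos': array([ 0.19810316, -0.64528463,  0.40477168]), 'ee_rot': array([ 1.79995925e+02, -2.53856293e-03,  1.70629126e+01]), 'contact_force': array([ 0.70415466, -0.60585433,  0.22018671]), 'moment': array([ 0.03744207, -0.00541356, -0.02049364]), 'gripper_force': 0.0, 'gripper_width': 0.0871867014849569}
```

View pics/top0.png

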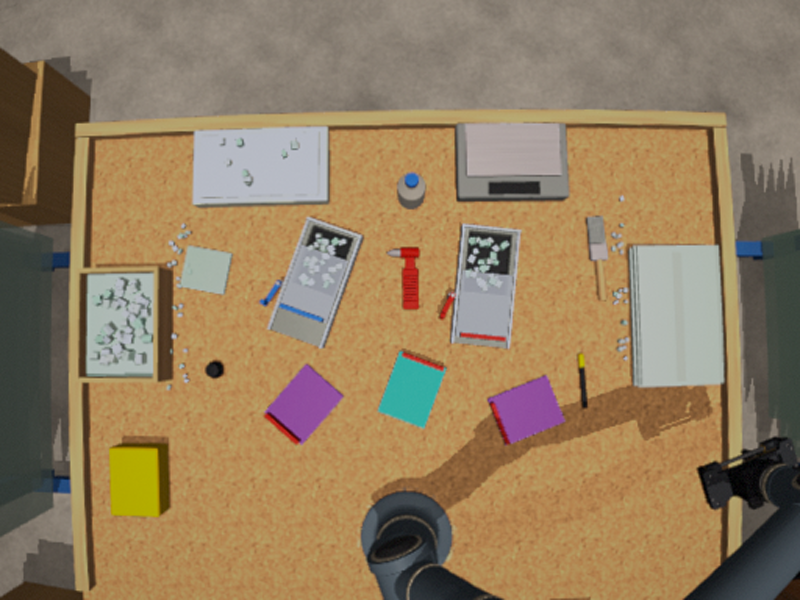

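View pics/side0.png

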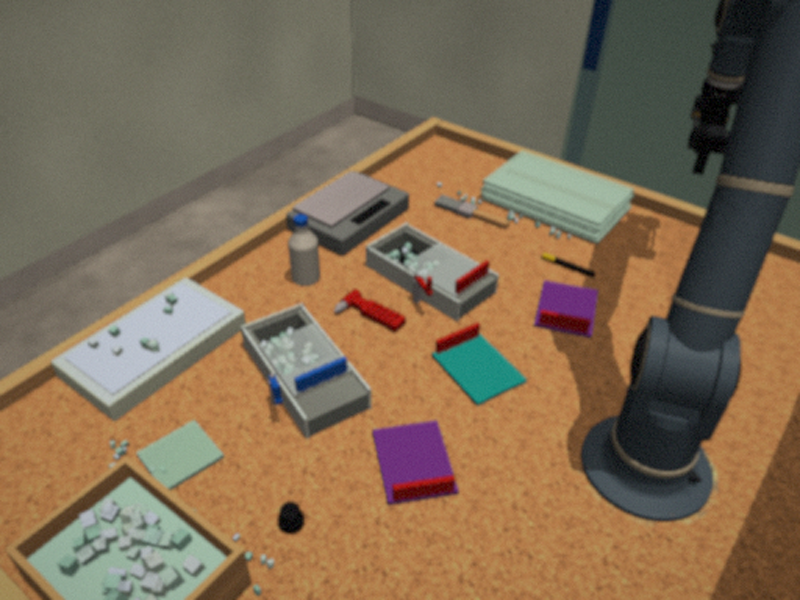

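Top view, in 800x600 pixels: there are four red-edged plates. They are at (482,337) on the grey case, at (423,360) on turquoise, and at (283,428) and (497,423) on purple. Only the first sits on the clear sheet in the grey case with the red catch at (446,305), so that is the one meant. I'll confirm it in an enlarged crop.

```bash
cat > h.py <<'E'
import numpy as np, cv2
from rig import *
def pt(cam,u,v,z):
    m=camera_model(cam);K=m["intrinsics"];T=m["world_from_camera"]
    d=np.array([(u-K[0,2])/K[0,0],(v-K[1,2])/K[1,1]]);s=d.copy()
    for _ in range(20): s=d/(1+m["k1"]*(s@s))
    r=T[:3,:3]@np.array([s[0],-s[1],-1]);o=T[:3,3]
    return o+r*(z-o[2])/r[2]
def px(cam,P):
    m=camera_model(cam);K=m["intrinsics"];T=m["world_from_camera"]
    c=T[:3,:3].T@(np.asarray(P)-T[:3,3]);s=np.array([c[0],-c[1]])/-c[2];s=s*(1+m["k1"]*(s@s))
    return K[:2,:2]@s+K[:2,2]
def crop(cam,x0,y0,x1,y1,k,name,draw=()):
    f=grab_frame(cam)[y0:y1,x0:x1,::-1];f=cv2.resize(f,None,fx=k,fy=k,interpolation=cv2.INTER_CUBIC)
    for P in draw:
        q=(px(cam,P)-[x0,y0]+.5)*k;cv2.circle(f,tuple(int(v) for v in q),3,(0,255,0),1)
    cv2.imwrite("pics/"+name,f)
E
python3 - <<'E'
from h import *
crop("top",270,135,350,235,6,"crop1.png")
f=grab_frame("top").astype(int)
red=((f[...,0]>110)&(f[...,1]<70)&(f[...,2]<70)).astype(np.uint8)
n,l,s,c=cv2.connectedComponentsWithStats(red)
for i in range(1,n):
    if s[i,4]>8: print(s[i],c[i].round(1))
for d in outline_of("top","red_case")[:2]:
    print(d["conf"],d["box"]); 
    cn=max(cv2.findContours(d["mask"].astype(np.uint8),0,2)[0],key=cv2.contourArea)
    print(cv2.boxPoints(cv2.minAreaRect(cn)))
E
```

```text
[256 158  12  40 377] [262.3 177.8]
[281 189  10  15  52] [285.1 196.2]
[295 213  28   5  48] [308.7 215.2]
[258 226  26  11  63] [270.5 230.7]
[314 258  12  27  65] [319.3 270.5]
[169 265  22  19  72] [179.7 274. ]
0.75 [283.3, 144.4, 334.2, 224.4]
[[280.8902  217.9878 ]
 [289.35364 141.81708]
 [333.2561  146.69513]
 [324.79266 222.86584]]
```

View pics/crop1.png

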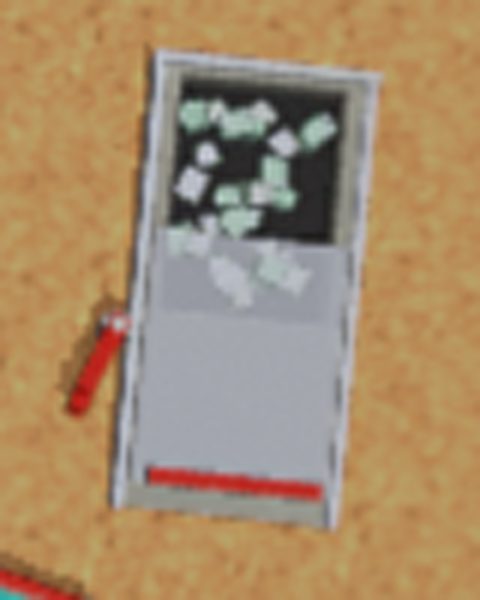

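The crop shows the clear sheet in the grey case with its red plate from (148,475) to (322,492), and the red catch from its pivot at (115,322) to the peg end at (77,408). This is the case meant. Rail corners: (155,50), (380,73), (337,527) and (113,507).

Run:
```python
from h import *
C=np.array([[155,50],[380,73],[337,527],[113,507]])/6+[270,135]-.5
W=np.array([pt("top",*c,.053)[:2] for c in C]);print(W.round(4))
L=np.array([[.135,.066],[.135,-.066],[-.135,-.066],[-.135,.066]])
A=L-L.mean(0);B=W-W.mean(0)
th=np.arctan2((A[:,0]*B[:,1]-A[:,1]*B[:,0]).sum(),(A*B).sum());o=W.mean(0)
R=np.array([[np.cos(th),-np.sin(th)],[np.sin(th),np.cos(th)]])
print("pose",o.round(4),np.degrees(th).round(2),"resid",(W-o-L@R.T).round(4).tolist())
inv=lambda p:(R.T@(p-o)).round(4)
for q in [(148,480),(322,491)]: print("plate top mid in case",inv(pt("top",*(np.array(q)/6+[270,135]-.5),.087)[:2]))
pk=inv(pt("top",*(np.array((77,406))/6+[270,135]-.5),.1)[:2]);print("peg",pk, "ang",np.arctan2(pk[1]-.074,-(pk[0]+.029)))
print("side plate tip",inv(pt("side",304,178,.07)[:2]),"side peg",inv(pt("side",273,184,.083)[:2]))
np.savez("case.npz",o=o,th=th)
w=lambda x,y:(o+R@[x,y]).round(4)
for n,p in dict(behind=(-.15,0),home=(-.02,0),pivot=(-.029,.074)).items(): print(n,w(*p))
```

```text
[[ 0.7202 -0.1364]
 [ 0.7048 -0.2701]
 [ 0.4368 -0.2371]
 [ 0.4508 -0.1059]]
pose [ 0.5782 -0.1874] -6.67 resid [[0.0003, 0.0011], [0.0003, -0.0015], [0.0004, 0.0002], [-0.001, 0.0003]]
plate top mid in case [-0.1185  0.0505]
plate top mid in case [-0.1149 -0.0493]
peg [-0.0811  0.0957] ang 0.39465482421198606
side plate tip [-0.1213 -0.0012] side peg [-0.0812  0.1044]
behind [ 0.4292 -0.17  ]
home [ 0.5583 -0.1851]
pivot [ 0.5579 -0.1105]
```

```bash
cat >> h.py <<'E'
from scipy.spatial.transform import Rotation as Ro
import os
def row(x,y,z,tilt=6,tipl=.182):
    """unit row bringing the fingertip to case-frame x,y, height z; tips lean to case +x by tilt"""
    c=np.load("case.npz");th=float(c["th"]);o=c["o"]
    s=sensors.observe();R0=Ro.from_euler("xyz",s["ee_rot"],degrees=True)
    R1=Ro.from_euler("xyz",[180,-tilt,np.degrees(th)],degrees=True)
    p=np.array([*(o+Ro.from_euler("z",th).as_matrix()[:2,:2]@[x,y]),z])-R1.apply([0,0,tipl])
    d=R0.inv().apply(p-s["ee_pos"])/.75;r=np.degrees((R0.inv()*R1).as_rotvec())/90
    t=s["ee_pos"]+R0.apply([0,0,tipl]);q=Ro.from_euler("z",-th).apply([*(t[:2]-o),t[2]])
    print("row",d.round(4),r.round(4),"| tip now",q.round(4),"F",s["contact_force"].round(1),"t",s["clock"])
E
python3 -c "
from h import *
row(-.15,0,.15)"
```

```text
row [ 0.4572 -0.5257  0.0984] [-0.0137  0.0656  0.2634] | tip now [-0.3243 -0.499   0.2228] F [ 0.2 -0.2 -0.1] t 0.85
```

```bash
python3 -m handwheel '[[[0.457,-0.526,0.098,-0.014,0.066,0.263,0.4],[0.457,-0.526,0.098,-0.014,0.066,0.263,0.4],[0.457,-0.526,0.098,-0.014,0.066,0.263,0.4],[0.457,-0.526,0.098,-0.014,0.066,0.263,0.4],[0.457,-0.526,0.098,-0.014,0.066,0.263,0.4]]]'; python3 -c "
from h import *
row(-.15,0,.15)"
```

```text
clock: 1.48
ee_pos: [0.3242, -0.3605, 0.3614]
ee_rot: [179.9, -6.1, -6.6]
contact_force: [0.5, 0.3, 0.6]
gripper_width: 0.0449
gripper_force: 0.0
row [ 0.0796 -0.2686  0.049 ] [ 0.0006 -0.001   0.0004] | tip now [-0.2128 -0.2016  0.1804] F [0.5 0.3 0.6] t 1.475
```

```bash
python3 -m handwheel '[[[0.080,-0.269,0.049,0,0,0,0.4],[0.080,-0.269,0.049,0,0,0,0.4],[0.080,-0.269,0.049,0,0,0,0.4],[0.080,-0.269,0.049,0,0,0,0.4],[0.080,-0.269,0.049,0,0,0,0.4]]]'; python3 -c "
from h import *
row(-.148,0,.06)
crop('side',220,130,350,227,6,'side1.png')"
```

```text
clock: 2.1
ee_pos: [0.4107, -0.1674, 0.331]
ee_rot: [-180.0, -6.0, -6.3]
contact_force: [0.4, -0.6, -0.0]
gripper_width: 0.035
gripper_force: 0.0
row [-0.0105  0.0006  0.1196] [-0.0004 -0.0005  0.0037] | tip now [-0.1495  0.0006  0.15  ] F [ 0.4 -0.6 -0. ] t 2.1
```

View pics/side1.png

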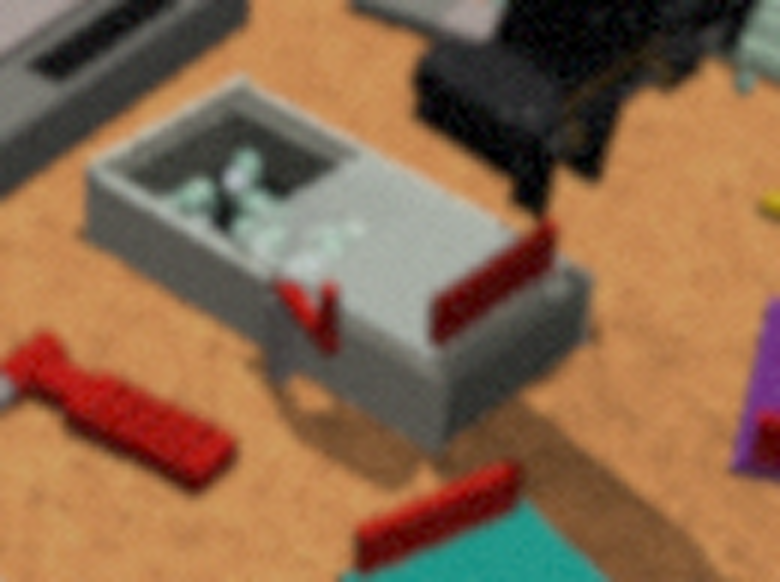

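The side view shows the fingertips at crop (540,200) and (595,175), high and clear behind the plate at (495,285). The peg is at (328,310). I'll descend behind the plate.

```bash
python3 -m handwheel '[[[-0.0105,0.0006,0.08,0,0,0,0.4],[-0.0105,0.0006,0.118,0,0,0.0035,0.4],[-0.0105,0.0006,0.1185,0,0,0.0035,0.4]]]'; python3 -c "
from h import *
row(-.11,0,.06)
crop('side',250,130,350,227,6,'side2.png')"
```

```text
clock: 2.52
ee_pos: [0.4104, -0.1713, 0.2403]
ee_rot: [-180.0, -5.8, -7.1]
contact_force: [0.4, -0.3, -0.1]
gripper_width: 0.0348
gripper_force: 0.0
row [ 0.0525 -0.005   0.0044] [-0.      0.0024 -0.0047] | tip now [-0.1502 -0.0035  0.0592] F [ 0.4 -0.3 -0.1] t 2.525
```

View pics/side2.png

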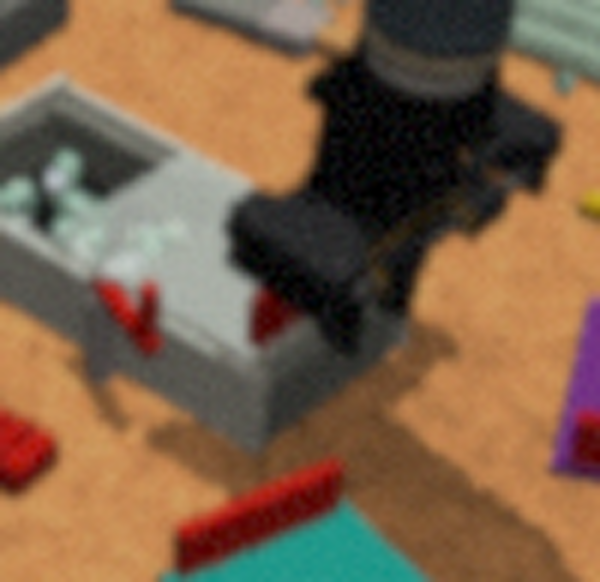

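The fingers stand on the base side of the plate, with the plate visible in front of them at (270,315). I'll push gently.

```bash
python3 -m handwheel '[[[0.013,-0.002,0.0015,0,0,-0.004,0.4],[0.026,-0.004,0.003,0,0,-0.004,0.4],[0.038,-0.005,0.004,0,0,-0.004,0.4],[0.0525,-0.005,0.005,0,0,-0.004,0.4],[0.0525,-0.005,0.005,0,0,-0.004,0.4]]]'; python3 -c "
from h import *
row(-.06,0,.06)
f=grab_frame('top').astype(int)
red=((f[...,0]>100)&(f[...,1]<70)&(f[...,2]<70)).astype(np.uint8)
n,l,s,c=cv2.connectedComponentsWithStats(red)
for i in range(1,n):
    if s[i,4]>5: print(s[i],c[i].round(1))
"
```

```text
clock: 3.2
ee_pos: [0.4524, -0.171, 0.2425]
ee_rot: [180.0, -6.2, -6.6]
contact_force: [-0.6, -0.6, -0.0]
gripper_width: 0.0348
gripper_force: 0.0
row [0.0631 0.0023 0.0088] [ 0.0001 -0.0021  0.0013] | tip now [-0.1072  0.0016  0.0615] F [-0.6 -0.6 -0. ] t 3.2
[256 158  12  40 377] [262.3 177.8]
[281 190  10  15  52] [285.2 196.3]
[258 226  26  11  60] [270.6 230.7]
[170 265  22  19  75] [179.9 273.9]
```

```bash
python3 -m handwheel '[[[0.014,0,0.002,0,0,0,0.4],[0.028,0.001,0.004,0,0,0,0.4],[0.042,0.001,0.006,0,0,0,0.4],[0.056,0.002,0.008,0,0,0,0.4],[0.063,0.002,0.009,0,0,0,0.4]]]'; python3 -c "
from h import *
row(-.04,0,.06)
crop('side',250,110,350,207,6,'side3.png')"
```

```text
clock: 3.88
ee_pos: [0.4992, -0.1781, 0.2404]
ee_rot: [180.0, -6.1, -6.6]
contact_force: [-3.9, 0.5, 4.0]
gripper_width: 0.0351
gripper_force: 2.3
row [0.0272 0.0001 0.002 ] [ 0.0001 -0.0006  0.0011] | tip now [-0.0603  0.      0.0594] F [-3.9  0.5  4. ] t 3.875
```

View pics/side3.png

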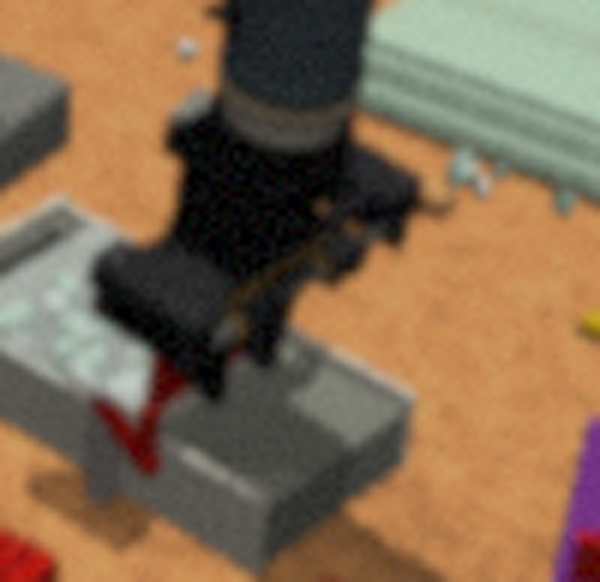

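The cover slides with the fingers: its plate is at (170,380), just ahead of them, and the catch is untouched. Now I'll creep to the stop.

```bash
python3 -m handwheel '[[[0.006,0,0.0005,0,0,0,0.4],[0.012,0,0.001,0,0,0,0.4],[0.018,0,0.0015,0,0,0,0.4],[0.024,0,0.002,0,0,0,0.4],[0.029,0,0.002,0,0,0,0.4]]]'; python3 -c "
from h import *
row(-.032,0,.06)"
python3 -m handwheel '[[[0.003,0,0,0,0,0,0.4],[0.006,0,0,0,0,0,0.4]]]'; python3 -c "
from h import *
row(-.030,0,.06)"
```

```text
clock: 4.55
ee_pos: [0.5203, -0.1805, 0.2411]
ee_rot: [180.0, -6.0, -6.6]
contact_force: [-2.1, 0.1, -1.4]
gripper_width: 0.0346
gripper_force: 0.8
row [0.0095 0.0001 0.0011] [ 0.0001 -0.0004  0.001 ] | tip now [-0.0391  0.0001  0.0601] F [-2.1  0.1 -1.4] t 4.55
clock: 4.8
ee_pos: [0.5245, -0.181, 0.2416]
ee_rot: [180.0, -6.0, -6.6]
contact_force: [-2.5, -0.6, -1.7]
gripper_width: 0.0344
gripper_force: 0.8
row [0.0065 0.0001 0.0015] [ 0.0001 -0.0003  0.001 ] | tip now [-0.0349  0.      0.0606] F [-2.5 -0.6 -1.7] t 4.8
```

```bash
for i in 1; do python3 -m handwheel '[[[0.002,0,0.0005,0,0,0,0.4],[0.004,0,0.001,0,0,0,0.4]]]' | grep -E "pos|contact"; done
python3 -m handwheel '[[[0.002,0,0.0005,0,0,0,0.4],[0.003,0,0.0005,0,0,0,0.4]]]' | grep -E "pos|contact"; python3 -c "
from h import *
row(-.030,0,.06)"
```

```text
ee_pos: [0.5269, -0.1813, 0.2414]
contact_force: [-5.8, 0.5, 5.3]
ee_pos: [0.5279, -0.1814, 0.241]
contact_force: [-9.7, 2.5, 9.0]
row [0.0022 0.0001 0.0002] [0.0002 0.0039 0.0008] | tip now [-0.0327 -0.      0.0599] F [-9.7  2.5  9. ] t 5.3
```

```bash
python3 -m handwheel '[[[0.002,0,0,0,0,0,0.4],[0.002,0,0,0,0,0,0.4]]]' | grep -E "pos|contact"; python3 -c "
from h import *
row(-.07,0,.06)"
```

```text
ee_pos: [0.5284, -0.1815, 0.241]
contact_force: [-12.3, 1.7, 10.5]
row [-0.0517 -0.     -0.005 ] [0.0002 0.0058 0.0007] | tip now [-0.0327 -0.      0.0598] F [-12.3   1.7  10.5] t 5.55
```

The tip has stalled at the stop. I'll back off, raise and check from the top.

```bash
python3 -m handwheel '[[[-0.03,0,-0.003,0,0,0,0.4],[-0.06,0,-0.006,0,0,0,0.2],[-0.06,0,-0.1,0,0,0,0],[-0.07,0,-0.15,0,0,0,0],[-0.07,0,-0.15,0,0,0,0]]]' | grep -E "pos|contact"; python3 -c "
from h import *
row(-.079,.15,.15)"
```

```text
ee_pos: [0.4689, -0.1747, 0.352]
contact_force: [-0.0, -1.0, 0.2]
row [ 0.0129 -0.2002  0.0291] [ 0.0018 -0.0074  0.0009] | tip now [-0.0889 -0.0006  0.1713] F [-0.  -1.   0.2] t 6.175
```

```bash
python3 -m handwheel '[[[0.013,-0.08,0.015,0,0,0,0],[0.013,-0.16,0.029,0,0,0,0],[0.013,-0.2,0.029,0,0,0,0],[0.013,-0.2,0.029,0,0,0,0]]]' | grep -E "pos|contact"; python3 -c "
from h import *
row(-.079,.135,.078)
c=np.load('case.npz');R=Ro.from_euler('z',float(c['th'])).as_matrix()
W=lambda x,y,z: R@[x,y,z]+[*c['o'],0]
pv=np.array([-.029,.074])
crop('top',270,135,350,235,6,'top4.png',[W(-.02,-.05,.087),W(-.02,.05,.087),W(-.106,.094,.1)*0+W(-.029-.052*np.cos(.4),.074+.052*np.sin(.4),.1)])"
```

```text
ee_pos: [0.4973, -0.0239, 0.3264]
contact_force: [-0.5, -0.4, -0.2]
row [-0.0079  0.0241  0.0895] [-0.0011 -0.0007  0.0047] | tip now [-0.0801  0.1533  0.1454] F [-0.5 -0.4 -0.2] t 6.675
```

View pics/top4.png

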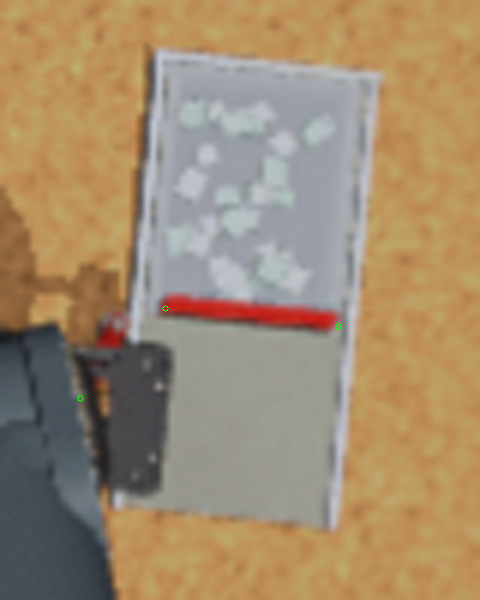

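The red plate sits on the predicted home line, from (165,305) to (338,322), and the peg end is still outboard. Next I lower beside the peg on the outer side.

```bash
python3 -m handwheel '[[[-0.008,0.01,0.07,0,0,0,0],[-0.008,0.015,0.0895,0,0,0.004,0],[-0.008,0.015,0.0895,0,0,0.004,0]]]' | grep -E "pos|contact|width"; python3 -c "
from h import *
row(-.08,.105,.078);row(-.079,.080,.078);row(-.07,.0615,.078);row(-.06,.051,.078)"
```

```text
ee_pos: [0.4965, -0.0394, 0.2589]
contact_force: [0.8, 0.7, 1.2]
gripper_width: 0.0007
row [-0.0006  0.0433 -0.0002] [ 0.0005  0.0008 -0.0045] | tip now [-0.0795  0.1373  0.0779] F [0.8 0.7 1.2] t 7.1
row [ 0.0009  0.0766 -0.0001] [ 0.0005  0.0008 -0.0045] | tip now [-0.0795  0.1373  0.0779] F [0.8 0.7 1.2] t 7.1
row [0.013  0.1012 0.0012] [ 0.0005  0.0008 -0.0045] | tip now [-0.0795  0.1373  0.0779] F [0.8 0.7 1.2] t 7.1
row [0.0264 0.1151 0.0026] [ 0.0005  0.0008 -0.0045] | tip now [-0.0795  0.1373  0.0779] F [0.8 0.7 1.2] t 7.1
```

```bash
python3 -m handwheel '[[[0,0.022,0,0,0,0,0],[0,0.043,0,0,0,0,0],[0,0.06,0,0,0,0,0],[0.001,0.0765,0,0,0,0,0],[0.001,0.0765,0,0,0,0,0]]]' | grep -E "pos|contact"; python3 -c "
from h import *
row(-.07,.0615,.078);row(-.06,.051,.078)"
```

```text
ee_pos: [0.4904, -0.0965, 0.2599]
contact_force: [0.1, 0.4, -0.3]
row [0.0116 0.0247 0.0024] [ 0.0006 -0.0009 -0.0044] | tip now [-0.0785  0.0799  0.0789] F [ 0.1  0.4 -0.3] t 7.725
row [0.025  0.0386 0.0038] [ 0.0006 -0.0009 -0.0044] | tip now [-0.0785  0.0799  0.0789] F [ 0.1  0.4 -0.3] t 7.725
```

```bash
python3 -m handwheel '[[[0.006,0.012,0.001,0,0,0,0],[0.0115,0.0245,0.002,0,0,0,0],[0.018,0.032,0.003,0,0,0,0],[0.025,0.0385,0.003,0,0,0,0],[0.025,0.0385,0.003,0,0,0,0]]]' | grep -E "pos|contact"; python3 -m handwheel '[[[0,-0.02,0,0,0,0,0],[-0.01,-0.03,-0.06,0,0,0,0],[-0.08,-0.03,-0.12,0,0,0,0],[-0.09,0.03,-0.12,0,0,0,0],[-0.09,0.03,-0.12,0,0,0,0]]]' | grep -E "pos|contact"; python3 -c "
from h import *
row(-.095,.02,.078)
crop('side',230,110,350,200,6,'side5.png')"
```

```text
ee_pos: [0.506, -0.1267, 0.2594]
contact_force: [0.3, 0.2, -0.1]
ee_pos: [0.4254, -0.1406, 0.3425]
contact_force: [0.2, 0.0, 0.1]
row [0.0454 0.011  0.1168] [ 0.0015 -0.0011 -0.0056] | tip now [-0.1378  0.0283  0.1615] F [0.2 0.  0.1] t 8.975
```

View pics/side5.png

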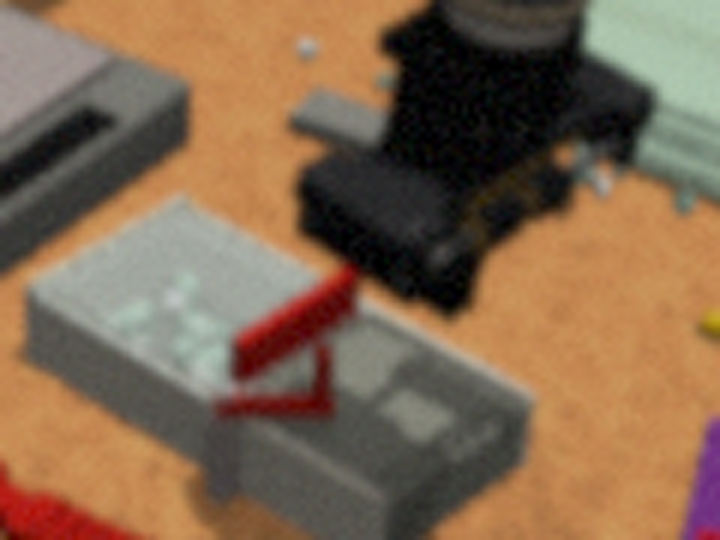

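The catch is about 1 rad round, with its peg at (322,375) and the plate still home. Next I lower behind the peg and push it along +x.

```bash
python3 -m handwheel '[[[0.045,0.011,0.06,0,0,-0.005,0],[0.045,0.011,0.1165,0,0,-0.005,0],[0.045,0.011,0.1165,0,0,-0.005,0]]]' | grep -E "pos|contact"; python3 -c "
from h import *
row(-.07,.022,.078);row(-.048,.022,.078)"
```

```text
ee_pos: [0.4678, -0.1506, 0.2555]
contact_force: [-0.1, 0.5, 0.8]
row [ 0.0334  0.0025 -0.0015] [-0.0016  0.0045  0.0037] | tip now [-0.0961  0.0242  0.0743] F [-0.1  0.5  0.8] t 9.4
row [0.0626 0.0027 0.0014] [-0.0016  0.0045  0.0037] | tip now [-0.0961  0.0242  0.0743] F [-0.1  0.5  0.8] t 9.4
```

```bash
python3 -m handwheel '[[[0.017,0.0025,-0.001,0,0,0,0],[0.033,0.0025,-0.001,0,0,0,0],[0.045,0.0025,0,0,0,0,0],[0.056,0.0027,0.0005,0,0,0,0],[0.0625,0.0027,0.001,0,0,0,0]]]' | grep -E "pos|contact"; python3 -m handwheel '[[[0,0,0,0,0,0,0],[0,0,0,0,0,0,0]]]' | grep -E "pos|contact";  python3 -c "
from h import *
row(-.047,.022,.078)"
```

```text
ee_pos: [0.515, -0.16, 0.2629]
contact_force: [-1.1, -0.0, 0.2]
ee_pos: [0.5141, -0.1598, 0.2624]
contact_force: [-0.0, -0.6, 0.1]
row [ 0.0006 -0.0028  0.0047] [0.0001 0.0001 0.0019] | tip now [-0.0478  0.0199  0.0814] F [-0.  -0.6  0.1] t 10.275
```

```bash
python3 -m handwheel '[[[0.002,0,0,0,0,0,0],[0.002,0,0,0,0,0,0]]]' | grep -E "pos|contact"; python3 -m handwheel '[[[-0.03,0,-0.003,0,0,0,0],[-0.06,0,-0.03,0,0,0,0],[-0.08,0,-0.11,0,0,0,0],[-0.11,0,-0.19,0,0,0,0],[-0.11,0,-0.19,0,0,0,0]]]' | grep -E "pos|contact"; python3 -m handwheel '[[[0,0.08,0,0,0,0,0],[0,0.16,0,0,0,0,0],[0,0.2,0,0,0,0,0],[0,0.2,0,0,0,0,0]]]' | grep -E "pos|contact"
python3 -c "
from h import *
crop('top',180,135,350,235,4.7,'top6.png')
c=np.load('case.npz');R=Ro.from_euler('z',float(c['th'])).as_matrix()
inv=lambda p:(R.T@(p-[*c['o'],0])).round(4)
grab_frame('side')
for cam in('top','side'):
  for n,z in(('red_peg',.083),('red_plate',.07)):
    print(cam,n,[(round(d['conf'],2),inv(pt(cam,d['pixel'][1],d['pixel'][0],z))[:2]) for d in tip_of(cam,n)])"
```

```text
ee_pos: [0.5159, -0.16, 0.2628]
contact_force: [-0.1, -0.6, 0.3]
ee_pos: [0.4191, -0.1489, 0.4]
contact_force: [0.1, 0.1, -0.4]
ee_pos: [0.4018, -0.3004, 0.3943]
contact_force: [-0.1, 1.3, 1.4]
top red_peg [(0.47, array([-0.0593,  0.0412]))]
top red_plate [(0.96, array([-0.1831,  0.1259])), (0.9, array([-0.0159, -0.0048])), (0.84, array([-0.368 ,  0.4269])), (0.67, array([-0.3006, -0.0434]))]
side red_peg [(0.57, array([-0.0706,  0.0453])), (0.45, array([-0.0495,  0.2431]))]
side red_plate [(0.96, array([-0.2186,  0.176 ])), (0.94, array([-0.3899,  0.4586])), (0.69, array([-0.3243, -0.0279]))]
```

View pics/top6.png

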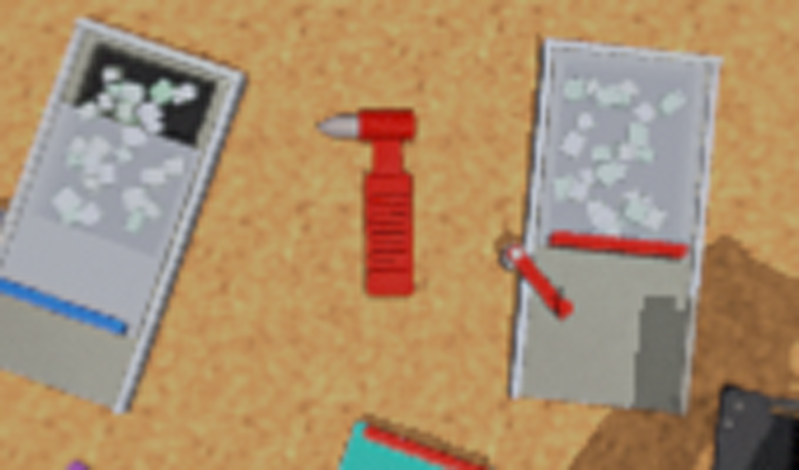

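The cover is home, but the catch stands only at about 0.7 rad (peg at (563,308)), because the closed fingertip is narrow and passed beside it. I'll repeat that stroke with the finger's y following the peg's arc.

```bash
python3 -c "
from h import *
c=np.load('case.npz');R=Ro.from_euler('z',float(c['th'])).as_matrix()
print((R.T@(pt('top',299.3,200,.1)-[*c['o'],0])).round(4))
row(-.108,.041,.16)"
```

```text
[-0.068  0.039  0.1  ]
row [ 0.039  -0.2263  0.0774] [-0.0003 -0.0002  0.0035] | tip now [-0.1422 -0.1288  0.2147] F [-0.7  0.4  1.3] t 11.95
```

```bash
python3 -m handwheel '[[[0.039,-0.08,0.03,0,0,0,0],[0.039,-0.16,0.06,0,0,0,0],[0.039,-0.226,0.077,0,0,0.003,0],[0.039,-0.226,0.077,0,0,0.003,0],[0.039,-0.226,0.077,0,0,0.003,0]]]' | grep -E "pos|contact"; python3 -c "
from h import *
row(-.108,.041,.078)"
```

```text
ee_pos: [0.4567, -0.1335, 0.3417]
contact_force: [0.1, -0.8, 0.2]
row [-0.0118 -0.0021  0.1096] [ 0.0004 -0.0007 -0.0003] | tip now [-0.1077  0.0393  0.1607] F [ 0.1 -0.8  0.2] t 12.575
```

```bash
python3 -m handwheel '[[[-0.006,-0.002,0.06,0,0,0,0],[-0.012,-0.002,0.109,0,0,0,0],[-0.012,-0.002,0.109,0,0,0,0],[-0.012,-0.002,0.109,0,0,0,0]]]' | grep -E "pos|contact"; python3 -c "
from h import *
for p in ((-.0875,.041),(-.076,.034),(-.0616,.027),(-.0477,.023),(-.0465,.022)): row(*p,.078)"
```

```text
ee_pos: [0.4571, -0.1331, 0.2605]
contact_force: [0.2, 0.1, 1.0]
row [ 0.0263 -0.0016  0.0048] [ 0.0006 -0.0019 -0.0021] | tip now [-0.1069  0.0397  0.0795] F [0.2 0.1 1. ] t 13.075
row [0.0416 0.0077 0.0065] [ 0.0006 -0.0019 -0.0021] | tip now [-0.1069  0.0397  0.0795] F [0.2 0.1 1. ] t 13.075
row [0.0607 0.017  0.0086] [ 0.0006 -0.0019 -0.0021] | tip now [-0.1069  0.0397  0.0795] F [0.2 0.1 1. ] t 13.075
row [0.0791 0.0222 0.0106] [ 0.0006 -0.0019 -0.0021] | tip now [-0.1069  0.0397  0.0795] F [0.2 0.1 1. ] t 13.075
row [0.0807 0.0236 0.0107] [ 0.0006 -0.0019 -0.0021] | tip now [-0.1069  0.0397  0.0795] F [0.2 0.1 1. ] t 13.075
```

```bash
python3 -m handwheel '[[[0.026,-0.0015,0.003,0,0,0,0],[0.034,0.003,0.004,0,0,0,0],[0.0415,0.0077,0.005,0,0,0,0],[0.051,0.0125,0.006,0,0,0,0],[0.0607,0.017,0.007,0,0,0,0]]]' | grep -E "pos|contact"; python3 -c "
from h import *
row(-.0477,.023,.078);row(-.0455,.022,.078)"
```

```text
ee_pos: [0.5005, -0.151, 0.2588]
contact_force: [-2.3, -1.3, 0.0]
row [0.0194 0.0054 0.0018] [ 0.0006 -0.0002 -0.0016] | tip now [-0.0623  0.0269  0.0778] F [-2.3 -1.3  0. ] t 13.7
row [0.0224 0.0067 0.0021] [ 0.0006 -0.0002 -0.0016] | tip now [-0.0623  0.0269  0.0778] F [-2.3 -1.3  0. ] t 13.7
```

```bash
python3 -m handwheel '[[[0.007,0.002,0.0005,0,0,0,0],[0.014,0.004,0.001,0,0,0,0],[0.0195,0.0055,0.0015,0,0,0,0],[0.0225,0.0065,0.002,0,0,0,0],[0.0225,0.0065,0.002,0,0,0,0]]]' | grep -E "pos|contact"; python3 -m handwheel '[[[0.002,0,0,0,0,0,0],[0.002,0,0,0,0,0,0]]]' | grep -E "pos|contact"
```

```text
ee_pos: [0.5168, -0.1566, 0.259]
contact_force: [-0.7, 0.1, -0.0]
ee_pos: [0.5177, -0.157, 0.2589]
contact_force: [-2.8, 0.9, 0.9]
```

Contact held, so I'll back off, lift clear and look.

```bash
python3 -m handwheel '[[[-0.03,0,-0.003,0,0,0,0],[-0.06,0,-0.03,0,0,0,0],[-0.08,0,-0.11,0,0,0,0],[-0.11,0,-0.19,0,0,0,0],[-0.11,0,-0.19,0,0,0,0]]]' | grep -E "pos|contact"; python3 -m handwheel '[[[0,0.08,0,0,0,0,0],[0,0.16,0,0,0,0,0],[0,0.22,0,0,0,0,0],[0,0.22,0,0,0,0,0]]]' | grep -E "pos|contact"
python3 -c "
from h import *
crop('top',180,135,350,235,4.7,'top7.png')"
```

```text
ee_pos: [0.4221, -0.1458, 0.3969]
contact_force: [0.3, 0.0, -1.0]
ee_pos: [0.4016, -0.3135, 0.391]
contact_force: [0.4, 0.4, 0.1]
```

View pics/top7.png

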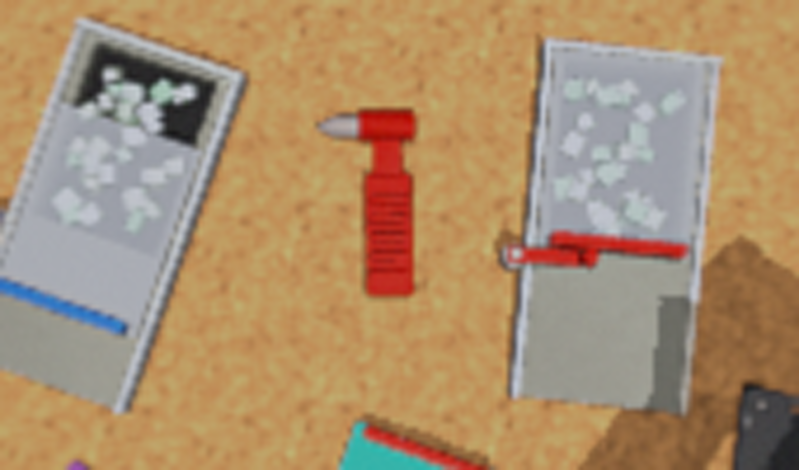

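The catch bar, from (512,254) to (590,258), lies across the deck parallel to the plate, at roughly 1.55 rad. The plate is home, and the blue cover and hammer haven't moved.

```bash
python3 -c "
from rig import *
print(finish_job())"
```

```text
the job is handed in; nothing more can be done
None
```

The red cover is fully home against its stop and the red catch stands across behind its plate at about 1.55 rad (estimated from the last top picture). The catch took two tries. In that picture the blue cover and hammer hadn't moved; I didn't re-check the blue peg or the other bystanders. The job is handed in, but no verdict came back.

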